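Put the cinnamon sticks away in the clip-lid jar

ROBOT

A 6-joint arm with a two-finger parallel gripper is mounted at the origin on the work surface. World frame = base frame: x ahead of the robot, y to its left, z up, the work surface at z = 0. Lengths are in m, angles in degrees, forces in N, time in s.
With the tool pointing down it reaches from about 0.3 to 0.75 m from the base axis. Payload 8.5 kg.
Tool frame: the origin (TCP) lies on the centre line of the jaws, within the pads' length; the fingertips stand 19 mm ahead of it and the grasp point (between the pads) is the TCP (env.tcp_to_tips is the z of the fingertips in the tool frame, in m); z points along the fingers, y is the line along which they close (so a half turn about z gives the same grasp; the last joint's range is limited). The gripper opens to 85 mm and grips with 20 to 120 N. Pads are 22 mm wide; open, the fingers measure 114 mm over their backs; the gripper's body (76 mm by 85 mm) begins 54 mm behind the grasp point. The pads swing forward as they close: fully open they stand 13 mm farther back than shut.
Start: joints at [56.591, 21.807, 74.336, -0, 83.858, -12.336], TCP at [0.198, 0.513, 0.25] pointing down, gripper open.
Joint ranges: [-178.18, 178.18], [-50.72, 133.34], [12.68, 142.11], [-81.47, 261.47], [9.98, 163.14], [-165.26, 165.26]. Speed limits (degrees/s): [136.94, 136.94, 180, 180, 180, 180].

INTERFACE

Orientations are given as a 3x3 rotation matrix whose columns are the frame's x, y, z axes.
In Python, from rig import env gives the robot as it stands.
- The arm moves only by the tool servo_tool, never from a script. Its argument "steps" is a list of rows, each an object of numbers: "tx", "ty", "tz": the shift along the world's x, y, z in cm; "yaw": the turn about the world's z in degrees; "claw": the finger opening in cm, from 0 to 8.54. In form: [{"tx": .., "ty": .., "tz": .., "yaw": .., "claw": ..}, ...]. A call has 1 to 20 rows; each row shifts and turns the commanded pose from where the row before left it; what a row does not reach is not made up. A row lasts 1/10 s, in which the tool goes at most 50 mm and 8.59 degrees, less where a joint would pass 70% of its speed; a pose out of reach is approached as far as the arm can. A call with a gripper value outside its range is refused whole. The fingers move at their own pace and stop on an object; "newtons" is the grip in N (left out, the last holds). Time passes only in rows, so rows that do not move let the fingers close. It gives the time, the measured TCP pose, the force, the opening and the grip force at its end, in the units of the state.
- env.observe(): the state, without advancing time (a new reading comes with each control period).
- env.get_image(name): name is "side" or "top"; returns (picture, depth): 384x512x3 uint8, red, green, blue; 384x512 float32, m along the optical axis (not along the pixel's ray), 0 where there is no reading.
- env.camera_model(name): a dict with "fovy" (degrees; the focal length in pixels is half the picture's height over the tangent of half this angle, whatever the lens; pixels are square), "cx", "cy" (the principal point, pixels), "T" (4x4, takes a point from camera to world coordinates). Camera axes: x right, y down, z forward; pixel columns grow to the right and rows downward; lengths in m; the calibration is good to about 2 mm. A picture is of the moment at which its call begins. camera_model takes no time and is no camera call.
- env.close_job(): hands the job in; it is judged then, once.
The state is a dict: "time_s": time; "q": joint angles; "qvel": joint speeds; "joint_efforts": joint torques, N m; "position": TCP position; "tool_rot": TCP orientation; "ft_force": force on the tool from outside, world axes, zero at the start; "wrist_torque": the same for the moment, N m; "grip_width": finger opening in m; "gripper_force": force on a finger pad.
Only numpy, scipy, OpenCV 4.12 (cv2) and the standard library are available. Lean on these libraries where they do the work, as an engineer would, in place of code of your own. Each camera call takes 0.05 s, during which the arm holds its last target. There are 200 camera calls.

TASK

Tea is over: take the two dry cinnamon sticks out of the tea glasses and stand both, end-down, in the empty clip-lid jar, letting each go only once its lower end is well inside the jar. Then shut the jar's lid fully without slamming it (the wire clip can stay undone). Leave both glasses standing near where they were, and do not disturb the ashtray or the spoon.

Things in the scene. Friction and masses are not known exactly. Their poses are not given: they have to be found in the camera images.
- jar: Tall straight clear-glass jar with a clip lid, fixed on a round orange silicone coaster (dia 96, 5 thick) that holds it fast to the table. Origin: centre of the coaster's underside on the table; z up. Jar outer dia 64, wall 4, inner dia 56 all the way down; inner floor at z 10 mm, rim at z 155 mm (145 deep). The hinge is on its +x side, the undone wire clip lies against its -x side. May be turned.
- jar_mouth (a point): Centre of the jar's mouth, in the plane of the rim, 155 mm above the table. Axes as the jar's.
- lid_hinge (a point): Middle of the lid's hinge axis: 40 mm from the jar's centre line toward the jar's +x, at rim height (155 mm). Axes as the jar's; the hinge axis runs along y.
- lid (a joint): Angle of the lid, rad: 0 shut flat on the rim, about 1.57 upright, stop at 2.3 (leaning outward, away from the jar). The lid starts between 1.8 and 2.15. It is a glass disc of dia 68, 8 thick (0.12 kg), its centre 40 mm and its free edge 74 mm from the hinge axis; shut, its top is 9 mm above the rim. The hinge has light friction (0.06 N m): the lid stays where it is left and must be pushed all the way; about 2 N at the free edge moves it.
- lid_edge (a point): Point on the lid's free edge, farthest from the hinge (74 mm), in mid-thickness.
- glass1: Small loose tea glass, clear, 75 tall, outer dia 40 at the foot and 48 at the rim, wall 3, bottom 6, 0.15 to 0.31 kg, upright on the table. Origin: centre of its underside. Holds one cinnamon stick.
- stick1: Brown cinnamon stick, a stiff round rod of dia 14, 130 long, about 16 g, starting in glass1, leaning about 19 degrees from upright against the rim, in any direction; its upper end stands some 50 mm above the glass's rim. Origin: centre of its lower end; z along the stick to its upper end.
- stick1_mid (a point): Middle of that stick, on its axis, 65 mm from either end.
- stick1_top (a point): Centre of that stick's upper end.
- glass2: Small loose tea glass, clear, 75 tall, outer dia 40 at the foot and 48 at the rim, wall 3, bottom 6, 0.15 to 0.31 kg, upright on the table. Origin: centre of its underside. Holds one cinnamon stick.
- stick2: Brown cinnamon stick, a stiff round rod of dia 14, 130 long, about 16 g, starting in glass2, leaning about 19 degrees from upright against the rim, in any direction; its upper end stands some 50 mm above the glass's rim. Origin: centre of its lower end; z along the stick to its upper end.
- stick2_mid (a point): Middle of that stick, on its axis, 65 mm from either end.
- stick2_top (a point): Centre of that stick's upper end.
- ashtray: Round blue ceramic ashtray, dia 104, 28 high, loose; bystander. Origin: centre of its underside.
- spoon: Steel spoon, 160 long, loose, lying flat on the table; bystander. x runs along it toward the bowl.
Things that resemble listed ones, but are neither listed nor needed, are in the scene too. Leave any turquoise look-alike of the jar alone. What is shaped like the glass2 but green is not meant.

How it is judged:
By the outcome, as a careful person would: the job done as asked, in the order asked, and still so for the second after the job is handed in, with the robot touching nothing.
It also fails if it takes over 72 s, if anything falls off the work surface, if the arm or the gripper's body presses on something with over 40 N, if the wrist force passes 120 N, or if a joint passes its speed limit or range.

## Working session

There is one attempt and no reset: what is moved stays moved. The work goes in short steps, Python scripts to look and compute and a tool call to move; the robot and the scene stay as the last step left them, time stands still between calls to the robot, and variables do not carry over. Pictures are saved under pics/ and viewed, at most 10 in all, crops included, and the job is handed in when it is done.

Besides the shell and the picture viewer there is one more tool, called after "Call:" as name(argument=value, ...) on one line, values as JSON. servo_tool: Moves the arm, as the interface text tells. Its arguments: {"type":"object","properties":{"steps":{"type":"array"},"newtons":{"type":"number"}},"required":["steps"]}

```bash
ls; mkdir -p pics
python3 - <<'E'
from rig import env
import cv2,numpy as np
for n in("side","top"):
    p,d=env.get_image(n); np.savez(f"/tmp/{n}0.npz",p=p,d=d)
    cv2.imwrite(f"pics/{n}0.png",cv2.resize(p[:,:,::-1],(800,600),interpolation=cv2.INTER_CUBIC))
    m=env.camera_model(n);print(n,m["fovy"],m["cx"],m["cy"],np.round(m["T"],3).tolist(), (d==0).mean())
o=env.observe();print(o["time_s"],o["position"],np.round(o["tool_rot"],3).tolist(),o["grip_width"])
E
```

```text
pics
side 46.590414186699626 259.2630179804749 195.7568431875854 [[0.769, -0.493, 0.407, 0.139], [-0.639, -0.581, 0.503, -0.49], [-0.011, -0.647, -0.762, 0.928], [0.0, 0.0, 0.0, 1.0]] 0.004140218098958333
top 44.75933045317947 257.8864626807297 194.52049170819532 [[0.015, -0.975, 0.222, 0.356], [-1.0, -0.013, 0.008, 0.024], [-0.005, -0.223, -0.975, 1.15], [0.0, 0.0, 0.0, 1.0]] 0.0038655598958333335
0.1 [0.19764543 0.51302437 0.24977751] [[-0.933, 0.36, -0.001], [0.36, 0.933, -0.001], [0.0, -0.001, -1.0]] 0.08523781431755272
```

View pics/top0.png

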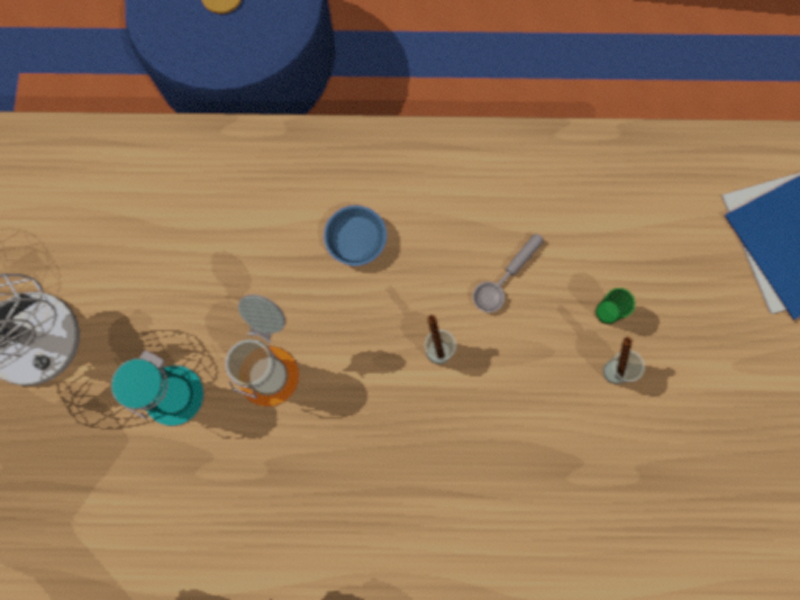

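View pics/side0.png

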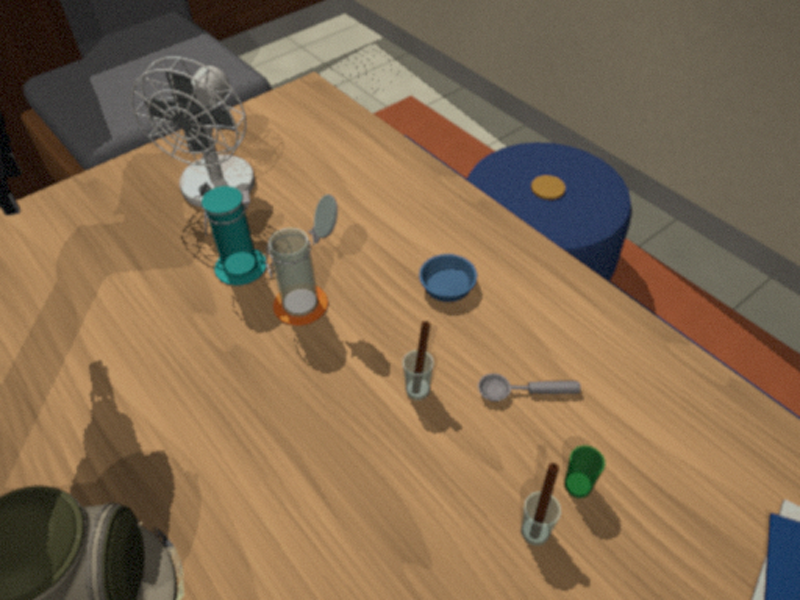

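The top view shows the orange-coaster jar at about (268,375) with its lid open toward (262,315). The sticks are at (436,338) and (624,357), and the spoon, ashtray and green glass are to be avoided. The side view shows the same layout, with stick tops at (425,323) and (553,466).

```bash
cat > h.py <<'E'
import numpy as np,cv2
from rig import env
def cam(n):
    m=env.camera_model(n); return m,192/np.tan(np.radians(m["fovy"]/2)),np.array(m["T"])
def ray(n,uv):
    m,f,T=cam(n); d=T[:3,:3]@np.array([(uv[0]-m["cx"])/f,(uv[1]-m["cy"])/f,1.]); return T[:3,3],d
def onplane(n,uv,z):
    o,d=ray(n,uv); return o+d*(z-o[2])/d[2]
def tri(a,b):
    (o1,d1),(o2,d2)=ray("top",a),ray("side",b)
    s=np.linalg.lstsq(np.c_[d1,-d2],o2-o1,rcond=None)[0]; p,q=o1+s[0]*d1,o2+s[1]*d2
    return (p+q)/2,np.linalg.norm(p-q)
def cloud(n,dep,mask):
    v,u=np.nonzero(mask&(dep>0)); m,f,T=cam(n); z=dep[v,u]
    P=np.c_[(u-m["cx"])/f*z,(v-m["cy"])/f*z,z]; return P@T[:3,:3].T+T[:3,3]
def grab(n):
    return env.get_image(n)
E
python3 - <<'E'
from h import *
print(env.camera_model("top").keys())
reg={"top":{"A":(270,195,296,238),"B":(385,210,415,250)},"side":{"A":(255,200,282,256),"B":(332,290,362,348)}}
ends={}
for n in("top","side"):
    z=np.load(f"/tmp/{n}0.npz");p,d=z["p"],z["d"];hsv=cv2.cvtColor(p,cv2.COLOR_RGB2HSV)
    for k,(a,b,c,e) in reg[n].items():
        m=np.zeros(d.shape,bool);sub=p[b:e,a:c].astype(int)
        m[b:e,a:c]=(sub.max(2)<95)&(sub[:,:,0]>sub[:,:,2]+12)
        nn,l,st,_=cv2.connectedComponentsWithStats(m.astype(np.uint8)); i=1+st[1:,4].argmax(); m=l==i
        v,u=np.nonzero(m);(cx,cy),(w,h),ang=r=cv2.minAreaRect(np.c_[u,v].astype(np.float32))
        bx=cv2.boxPoints(r);L=max(w,h)
        ax=(bx[1]-bx[0]) if np.linalg.norm(bx[1]-bx[0])>np.linalg.norm(bx[2]-bx[1]) else bx[2]-bx[1]
        ax=ax/np.linalg.norm(ax); ax=ax*(-1 if ax[1]>0 else 1)
        ends[n,k]=(np.array([cx,cy])+ax*L/2,np.array([cx,cy])-ax*L/2)
        P=cloud(n,d,m);P=P[P[:,2]>.09]
        print(n,k,st[i],w,h,np.round(ends[n,k],1).tolist(),"cloud",np.round(np.median(P,0),3),P[:,2].max() if len(P) else 0,len(P))
    hs=hsv; m=(hs[:,:,0]<14)&(hs[:,:,1]>190)&(hs[:,:,2]>120)
    m[:140]=0;m[:, :130]=0;m[:,230:]=0
    v,u=np.nonzero(m); print(n,"coaster",u.min(),u.max(),v.min(),v.max(),m.sum())
    c=max(cv2.findContours(m.astype(np.uint8),cv2.RETR_EXTERNAL,cv2.CHAIN_APPROX_NONE)[0],key=cv2.contourArea)
    Q=np.array([onplane(n,q[0],.004)[:2] for q in cv2.convexHull(c)],np.float32)
    print(cv2.minEnclosingCircle(Q))
for k in"AB":
    t,b=[tri(ends["top",k][i],ends["side",k][i]) for i in(0,1)]
    print(k,"top",t,"bot",b,np.linalg.norm(t[0]-b[0]))
# crops
ims=[]
for n,(x,y,w,h) in {"top":(130,170,100,100),"side":(160,115,100,100)}.items():
    ims.append(cv2.resize(np.load(f"/tmp/{n}0.npz")["p"][y:y+h,x:x+w,::-1],(390,390),interpolation=cv2.INTER_CUBIC))
cv2.imwrite("pics/jar.png",np.hstack(ims))
E
```

```text
dict_keys(['fovy', 'cx', 'cy', 'T'])
top A [275 202  10  28 130] 27.406526565551758 5.578319072723389 [[275.4, 202.1], [282.1, 228.7]] cloud [ 0.559 -0.012  0.118] 0.13748266791012798 56
top B [395 217   9  25 124] 5.753964424133301 24.49544906616211 [[400.8, 216.8], [396.8, 241.0]] cloud [ 0.53  -0.287  0.121] 0.1361497530224085 58
top coaster 160 190 230 259 182
((0.4945980906486511, 0.21776817739009857), 0.03130839765071869)
side A [265 206  10  37 184] 5.918363571166992 36.332176208496094 [[272.7, 205.9], [266.7, 241.8]] cloud [ 0.557 -0.016  0.116] 0.13692477718266616 88
side B [342 297  15  39 267] 7.692190647125244 39.834556579589844 [[354.6, 296.9], [343.7, 335.2]] cloud [ 0.528 -0.292  0.116] 0.13843100669914998 129
side coaster 175 207 186 207 173
((0.4936498701572418, 0.24197229743003845), 0.04497819393873215)
A top (array([ 0.57106301, -0.00715409,  0.1299146 ]), np.float64(0.0026018874253491793)) bot (array([ 0.52878447, -0.0283484 ,  0.04562529]), np.float64(0.007524267102084841)) 0.09665071561290246
B top (array([ 0.54214473, -0.28512056,  0.13107467]), np.float64(0.0011323767738019358)) bot (array([ 0.50427523, -0.30358726,  0.03543757]), np.float64(0.006926489104681532)) 0.10450632580590186
```

View pics/jar.png

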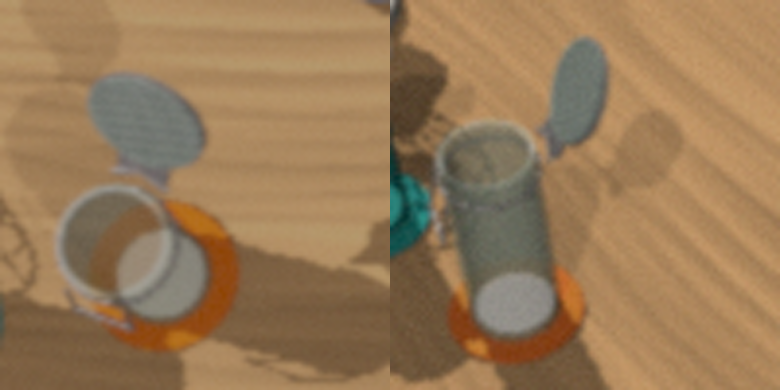

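The crop shows the jar rim ellipse centred at (115,241) in the top view and (487,154) in the side view. The lid is centred at (147,122) and (579,92), and leans outward over the hinge at about (143,175).

Run:
```python
from h import *
T=lambda x,y:(x/3.9+130-.37,y/3.9+170-.37)
S=lambda x,y:((x-390)/3.9+160-.37,y/3.9+115-.37)
for n,a,b in(("rim",T(115,241),S(487,154)),("lid",T(147,122),S(579,92)),("hinge",T(143,177),S(553,145)),("floor",T(162,275),S(515,304))):
    print(n,tri(a,b))
print(onplane("top",T(115,241),.155),onplane("side",S(487,154),.155),"floor",onplane("top",T(162,275),.01),onplane("side",S(515,304),.01),"coaster",onplane("side",S(516,312),.005))
# glass bases & lid cloud
for n in("top","side"):
    z=np.load(f"/tmp/{n}0.npz");p,d=z["p"],z["d"]
    m=np.zeros(d.shape,bool)
    if n=="top": m[185:210,152:184]=1
    else: m[124:153,299-160+160-100:]=0; m[124:153,200:216]=1
    P=cloud(n,d,m);P=P[P[:,2]>.16]
    print(n,"lid",len(P),P.mean(0),P.min(0),P.max(0))
    u,s,v=np.linalg.svd(P-P.mean(0));print(v[2],s)
    # glass: points of upper rim
    for k,(x,y) in ({"A":(281,222),"B":(399,235)} if n=="top" else {"A":(268,236),"B":(346,328)}).items():
        m[:]=0;m[y-18:y+22,x-20:x+20]=1;hsv=cv2.cvtColor(p,cv2.COLOR_RGB2HSV)
        m&=(hsv[:,:,1]<75)&(hsv[:,:,2]>90)
        Q=cloud(n,d,m);v_,u_=np.nonzero(m)
        print(k,len(Q),u_.min(),u_.max(),v_.min(),v_.max(),np.median(Q,0),Q.max(0))
```

```text
rim (array([0.49814599, 0.24299803, 0.15593264]), np.float64(0.0018693262093437918))
lid (array([0.55898293, 0.22284083, 0.18674923]), np.float64(0.001724912065485428))
hinge (array([0.53725161, 0.23059688, 0.14788099]), np.float64(0.001697224884282007))
floor (array([0.49807182, 0.24440958, 0.00891719]), np.float64(0.0018734405857698073))
[0.49914059 0.24283709 0.155     ] [0.49770464 0.24422113 0.155     ] floor [0.49879899 0.24383298 0.01      ] [0.49677868 0.2438902  0.01      ] coaster [0.49509172 0.24128364 0.005     ]
top lid 511 [0.56061762 0.22283733 0.19656506] [0.54270369 0.19025649 0.16381875] [0.58173553 0.25720355 0.22096725]
[-0.79965758  0.27682569  0.53283703] [0.4128832  0.35386387 0.0371592 ]
A 243 272 291 211 232 [ 0.54418722 -0.03002465  0.04666382] [ 0.57236441 -0.00164497  0.0804626 ]
B 338 386 412 225 245 [ 0.51183251 -0.3115596   0.0518587 ] [ 0.54344033 -0.27742222  0.09076148]
side lid 343 [0.55505923 0.21785347 0.19316438] [0.53411108 0.18907504 0.16005195] [0.57927327 0.25698887 0.22092795]
[-0.81395318  0.25375154  0.5225805 ] [0.33805137 0.32838917 0.03255678]
A 335 258 276 224 255 [ 0.5334564  -0.02918764  0.05372688] [ 0.56127445 -0.00116893  0.08059196]
B 428 334 358 315 348 [ 0.50712484 -0.30489395  0.05348771] [ 0.5343652  -0.27980287  0.07991976]
```

Run:
```python
from h import *
E={"A":(((275.4,202.1),(282.1,228.7)),((272.7,205.9),(266.7,241.8))),"B":(((400.8,216.8),(396.8,241.0)),((354.6,296.9),(343.7,335.2)))}
for k,(t,s) in E.items():
    N=[];O=[]
    for n,e in(("top",t),("side",s)):
        o,d1=ray(n,e[0]);_,d2=ray(n,e[1]);c=np.cross(d1,d2);c/=np.linalg.norm(c);N.append(c);O.append(c@o)
    d=np.cross(*N);d/=d[2]
    for z in(.13,.116,.075,.006):
        xy=np.linalg.solve(np.array(N)[:,:2],np.array(O)-np.array(N)[:,2]*z);print(k,z,xy)
    print("tilt",np.degrees(np.arctan(np.hypot(*d[:2]))),"az",np.degrees(np.arctan2(d[1],d[0])))
```

```text
A 0.13 [ 0.56732722 -0.00898707]
A 0.116 [ 0.56276148 -0.01132609]
A 0.075 [ 0.5493904  -0.01817606]
A 0.006 [ 0.52688785 -0.02970406]
tilt 20.124288138520754 az 27.125941772925724
B 0.13 [ 0.54077559 -0.28535823]
B 0.116 [ 0.53624434 -0.28807757]
B 0.075 [ 0.52297426 -0.29604137]
B 0.006 [ 0.50064169 -0.30944385]
tilt 20.680098742494856 az 30.969306855828517
```

Call:
servo_tool(steps=[{"tz": 2, "yaw": 6}, {"tx": 2.6, "ty": -3.7, "yaw": 6}, {"tx": 2.6, "ty": -3.7, "yaw": 6}, {"tx": 2.6, "ty": -3.7, "yaw": 6}, {"tx": 2.6, "ty": -3.7, "yaw": 6}, {"tx": 2.6, "ty": -3.7, "yaw": 6}, {"tx": 2.6, "ty": -3.7, "yaw": 6}, {"tx": 2.6, "ty": -3.7, "yaw": 6}, {"tx": 2.6, "ty": -3.7}, {"tx": 2.6, "ty": -3.7}, {"tx": 2.6, "ty": -3.7}, {"tx": 2.6, "ty": -3.7}, {"tx": 2.6, "ty": -3.7}, {"tx": 2.6, "ty": -3.7}, {"tx": 2.8, "ty": -4.3}, {}, {}], newtons=25)

```text
invalid input at $.steps[0]: expected keys tx, ty, tz, yaw, claw
```

Run:
```python
from rig import env
import numpy as np
o=env.observe();r=o["tool_rot"];print(o["time_s"],o["position"],np.degrees(np.arctan2(r[1][1],r[0][1])),r[2][2],o["q"],o["ft_force"])
```

```text
0.1 [0.19764543 0.51302437 0.24977751] 68.92510874129712 -0.9999991811270511 [ 5.65902559e+01  2.18385891e+01  7.43774061e+01 -6.02525433e-04
  8.38573263e+01 -1.23347785e+01] [ 1.15686022 -0.05315092 -0.52193802]
```

Call:
servo_tool(steps=[{"tx": 0, "ty": 0, "tz": 2, "yaw": 6, "claw": 8.5}, {"tx": 2.6, "ty": -3.7, "tz": 0, "yaw": 6, "claw": 8.5}, {"tx": 2.6, "ty": -3.7, "tz": 0, "yaw": 6, "claw": 8.5}, {"tx": 2.6, "ty": -3.7, "tz": 0, "yaw": 6, "claw": 8.5}, {"tx": 2.6, "ty": -3.7, "tz": 0, "yaw": 6, "claw": 8.5}, {"tx": 2.6, "ty": -3.7, "tz": 0, "yaw": 6, "claw": 8.5}, {"tx": 2.6, "ty": -3.7, "tz": 0, "yaw": 6, "claw": 8.5}, {"tx": 2.6, "ty": -3.7, "tz": 0, "yaw": 6, "claw": 8.5}, {"tx": 2.6, "ty": -3.7, "tz": 0, "yaw": 0, "claw": 8.5}, {"tx": 2.6, "ty": -3.7, "tz": 0, "yaw": 0, "claw": 8.5}, {"tx": 2.6, "ty": -3.7, "tz": 0, "yaw": 0, "claw": 8.5}, {"tx": 2.6, "ty": -3.7, "tz": 0, "yaw": 0, "claw": 8.5}, {"tx": 2.6, "ty": -3.7, "tz": 0, "yaw": 0, "claw": 8.5}, {"tx": 2.6, "ty": -3.7, "tz": 0, "yaw": 0, "claw": 8.5}, {"tx": 2.8, "ty": -4.1, "tz": 0, "yaw": 0, "claw": 8.5}, {"tx": 0, "ty": 0, "tz": 0, "yaw": 0, "claw": 8.5}, {"tx": 0, "ty": 0, "tz": 0, "yaw": 0, "claw": 8.5}], newtons=25)

```text
time_s: 1.8
position: [0.5638, -0.0095, 0.2695]
tool_rot: [[-0.892, -0.451, -0.002], [-0.451, 0.892, 0.001], [0.001, 0.001, -1.0]]
ft_force: [0.5, 0.0, 0.4]
grip_width: 0.0846
gripper_force: 0.0
```

Call:
servo_tool(steps=[{"tx": 0, "ty": -0.15, "tz": -4, "yaw": 0, "claw": 8.5}, {"tx": 0, "ty": 0, "tz": -4, "yaw": 0, "claw": 8.5}, {"tx": 0, "ty": 0, "tz": -4, "yaw": 0, "claw": 6}, {"tx": 0, "ty": 0, "tz": -3.3, "yaw": 0, "claw": 4}, {"tx": 0, "ty": 0, "tz": 0, "yaw": 0, "claw": 3}, {"tx": 0, "ty": 0, "tz": 0, "yaw": 0, "claw": 2.2}, {"tx": 0, "ty": 0, "tz": 0, "yaw": 0, "claw": 1.8}, {"tx": 0, "ty": 0, "tz": 0, "yaw": 0, "claw": 1.5}, {"tx": 0, "ty": 0, "tz": 0, "yaw": 0, "claw": 1}, {"tx": 0, "ty": 0, "tz": 0, "yaw": 0, "claw": 0.8}, {"tx": 0, "ty": 0, "tz": 0, "yaw": 0, "claw": 0.8}, {"tx": 0, "ty": 0, "tz": 0, "yaw": 0, "claw": 0.8}], newtons=25)

```text
time_s: 3.0
position: [0.5646, -0.0104, 0.1186]
tool_rot: [[-0.892, -0.453, 0.003], [-0.453, 0.892, -0.0], [-0.002, -0.002, -1.0]]
ft_force: [0.8, 1.3, 7.1]
grip_width: 0.0129
gripper_force: 25.7
```

Run:
```python
from h import *
a=grab("side")[0];b=grab("top")[0]
cv2.imwrite("pics/g1.png",np.hstack([cv2.resize(i[y:y+110,x:x+110,::-1],(395,395),interpolation=cv2.INTER_CUBIC) for i,x,y in((a,215,160),(b,225,160))]))
```

```text
(no output)
```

View pics/g1.png

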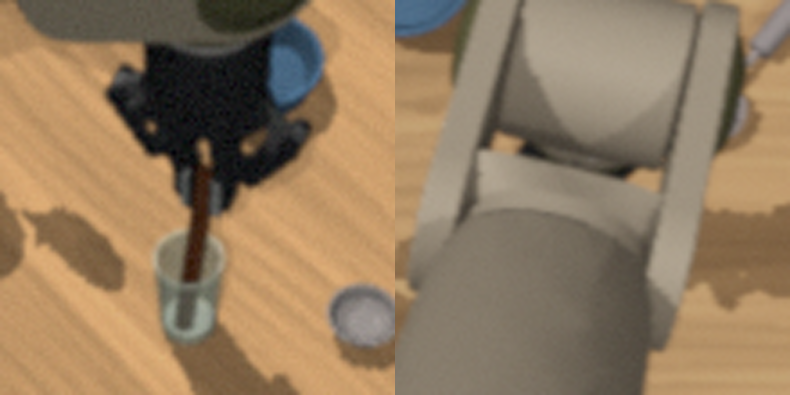

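Call:
servo_tool(steps=[{"tx": 0, "ty": 0, "tz": 1, "yaw": 0, "claw": 0.8}, {"tx": 0, "ty": 0, "tz": 2, "yaw": 0, "claw": 0.8}, {"tx": 0, "ty": 0, "tz": 3, "yaw": 0, "claw": 0.8}, {"tx": 0, "ty": 0, "tz": 4, "yaw": 0, "claw": 0.8}, {"tx": 0, "ty": 0, "tz": 4, "yaw": -8, "claw": 0.8}, {"tx": 0, "ty": 0, "tz": 4, "yaw": -8, "claw": 0.8}, {"tx": 0, "ty": 0, "tz": 4, "yaw": -8, "claw": 0.8}, {"tx": 0, "ty": 0, "tz": 2, "yaw": -8, "claw": 0.8}, {"tx": 0, "ty": 0, "tz": 0, "yaw": -8, "claw": 0.8}, {"tx": 0, "ty": 0, "tz": 0, "yaw": -8, "claw": 0.8}, {"tx": 0, "ty": 0, "tz": 0, "yaw": -8, "claw": 0.8}, {"tx": 0, "ty": 0, "tz": 0, "yaw": -8, "claw": 0.8}, {"tx": 0, "ty": 0, "tz": 0, "yaw": -8, "claw": 0.8}, {"tx": 0, "ty": 0, "tz": 0, "yaw": -8, "claw": 0.8}, {"tx": 0, "ty": 0, "tz": 0, "yaw": -8, "claw": 0.8}, {"tx": 0, "ty": 0, "tz": 0, "yaw": -8, "claw": 0.8}, {"tx": 0, "ty": 0, "tz": 0, "yaw": -8, "claw": 0.8}, {"tx": 0, "ty": 0, "tz": 0, "yaw": -8, "claw": 0.8}, {"tx": 0, "ty": 0, "tz": 0, "yaw": -8, "claw": 0.8}])

```text
time_s: 5.0
position: [0.5634, -0.0103, 0.3578]
tool_rot: [[0.059, 0.998, -0.0], [0.998, -0.059, -0.0], [-0.0, -0.0, -1.0]]
ft_force: [0.1, -0.7, -0.2]
grip_width: 0.0131
gripper_force: 25.0
```

Call:
servo_tool(steps=[{"tx": -0.6, "ty": 1.75, "tz": 0, "yaw": -8, "claw": 0.8}, {"tx": -0.6, "ty": 1.75, "tz": 0, "yaw": -8, "claw": 0.8}, {"tx": -0.6, "ty": 1.75, "tz": 0, "yaw": -8, "claw": 0.8}, {"tx": -0.6, "ty": 1.75, "tz": 0, "yaw": -8, "claw": 0.8}, {"tx": -0.6, "ty": 1.75, "tz": 0, "yaw": -8, "claw": 0.8}, {"tx": -0.6, "ty": 1.75, "tz": 0, "yaw": -8, "claw": 0.8}, {"tx": -0.6, "ty": 1.75, "tz": 0, "yaw": -8, "claw": 0.8}, {"tx": -0.6, "ty": 1.75, "tz": 0, "yaw": -8, "claw": 0.8}, {"tx": -0.6, "ty": 1.75, "tz": 0, "yaw": -8, "claw": 0.8}, {"tx": -0.6, "ty": 1.75, "tz": 0, "yaw": -8, "claw": 0.8}, {"tx": -0.6, "ty": 1.75, "tz": 0, "yaw": -8, "claw": 0.8}, {"tx": -0.6, "ty": 1.75, "tz": 0, "yaw": -8, "claw": 0.8}, {"tx": -0.6, "ty": 1.75, "tz": 0, "yaw": -8, "claw": 0.8}, {"tx": -0.6, "ty": 1.75, "tz": 0, "yaw": 0, "claw": 0.8}, {"tx": -0.6, "ty": 1.6, "tz": 0, "yaw": 0, "claw": 0.8}, {"tx": 0, "ty": 0, "tz": 0, "yaw": 0, "claw": 0.8}, {"tx": 0, "ty": 0, "tz": 0, "yaw": 0, "claw": 0.8}])

```text
time_s: 6.7
position: [0.4736, 0.2505, 0.3576]
tool_rot: [[0.956, -0.293, 0.0], [-0.293, -0.956, -0.0], [0.0, 0.0, -1.0]]
ft_force: [0.4, -0.3, 0.1]
grip_width: 0.0131
gripper_force: 25.0
```

Run:
```python
from h import *
a=grab("side")[0];b=grab("top")[0]
cv2.imwrite("pics/g2.png",np.hstack([cv2.resize(i[y:y+150,x:x+150,::-1],(395,395),interpolation=cv2.INTER_CUBIC) for i,x,y in((a,130,80),(b,100,140))]))
```

```text
(no output)
```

View pics/g2.png

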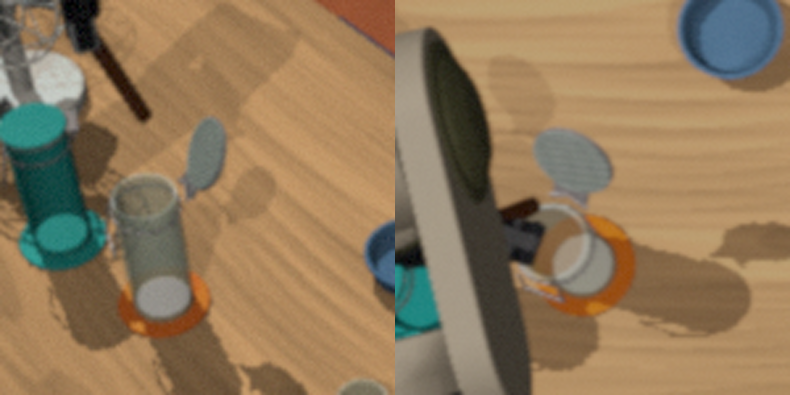

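The stick is held, leaning as planned. Its lower end shows at (147,117) in the side crop and (536,207) in the top crop.

Run:
```python
from h import *
S=lambda x,y:(x/2.633+130-.3,y/2.633+80-.3)
T=lambda x,y:((x-395)/2.633+100-.3,y/2.633+140-.3)
b,e=tri(T(534,208),S(145,115)); print(b,e)
p=env.observe()["position"]; o=b-p; u=np.array([-.951,.309]);v=np.array([-.309,-.951])
print("rel",o,"along u",o[:2]@u,"v",o[:2]@v)
# side ray with unknown: two-plane line check
```

```text
[0.50963384 0.23597727 0.25263821] 0.0007587573183150435
rel [ 0.03571736 -0.0140593  -0.10485378] along u -0.03831152989231808 v 0.0023337263909854462
```

Call:
servo_tool(steps=[{"tx": 0.05, "ty": 0.1, "tz": -3, "yaw": 0, "claw": 0.8}, {"tx": 0, "ty": 0, "tz": -3, "yaw": 0, "claw": 0.8}, {"tx": 0, "ty": 0, "tz": -2, "yaw": 0, "claw": 0.8}, {"tx": 0, "ty": 0, "tz": -1, "yaw": 0, "claw": 0.8}, {"tx": 0, "ty": 0, "tz": -1, "yaw": 0, "claw": 0.8}, {"tx": 0, "ty": 0, "tz": -1, "yaw": 0, "claw": 0.8}, {"tx": 0, "ty": 0, "tz": -1, "yaw": 0, "claw": 0.8}, {"tx": 0, "ty": 0, "tz": 0, "yaw": 0, "claw": 0.8}])

```text
time_s: 7.6
position: [0.4739, 0.2516, 0.2363]
tool_rot: [[0.956, -0.294, -0.002], [-0.294, -0.956, -0.0], [-0.002, 0.001, -1.0]]
ft_force: [-0.4, -0.2, 0.3]
grip_width: 0.0132
gripper_force: 25.0
```

Call:
servo_tool(steps=[{"tx": 0, "ty": 0, "tz": -1, "yaw": 0, "claw": 0.8}, {"tx": 0, "ty": 0, "tz": -1, "yaw": 0, "claw": 0.8}, {"tx": 0, "ty": 0, "tz": -1, "yaw": 0, "claw": 0.8}, {"tx": 0, "ty": 0, "tz": -1, "yaw": 0, "claw": 0.8}, {"tx": 0, "ty": 0, "tz": -1, "yaw": 0, "claw": 0.8}, {"tx": 0, "ty": 0, "tz": -0.5, "yaw": 0, "claw": 0.8}, {"tx": 0, "ty": 0, "tz": 0, "yaw": 0, "claw": 0.8}, {"tx": 0, "ty": 0, "tz": 0, "yaw": 0, "claw": 0.8}])

```text
time_s: 8.4
position: [0.4744, 0.2518, 0.1825]
tool_rot: [[0.956, -0.294, 0.0], [-0.294, -0.956, 0.0], [0.0, -0.0, -1.0]]
ft_force: [0.6, -0.3, -0.5]
grip_width: 0.0135
gripper_force: 25.0
```

Run:
```python
from h import *
a=grab("side")[0]
cv2.imwrite("pics/g3.png",cv2.resize(a[90:220,120:260,::-1],(560,520),interpolation=cv2.INTER_CUBIC))
```

```text
(no output)
```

View pics/g3.png

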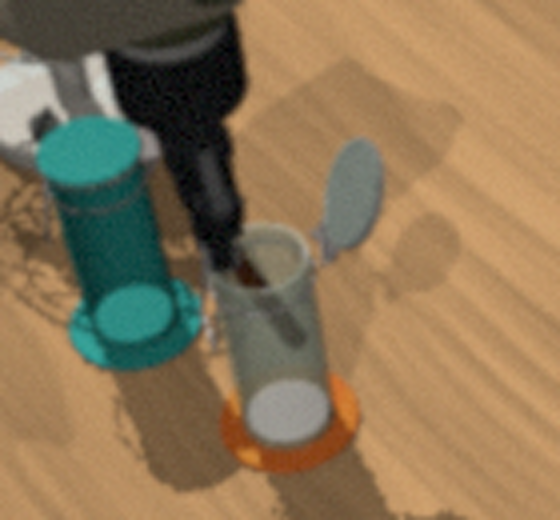

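The stick's lower end is well inside the jar at (300,340), so I release it and rise.

Call:
servo_tool(steps=[{"tx": 0, "ty": 0, "tz": 0, "yaw": 0, "claw": 3.5}, {"tx": 0, "ty": 0, "tz": 0, "yaw": 0, "claw": 3.5}, {"tx": 0, "ty": 0, "tz": 0, "yaw": 0, "claw": 3.5}, {"tx": 0, "ty": 0, "tz": 0, "yaw": 0, "claw": 3.5}, {"tx": 0, "ty": 0, "tz": 0, "yaw": 0, "claw": 3.5}, {"tx": 0, "ty": 0, "tz": 2, "yaw": 0, "claw": 3.5}, {"tx": 0, "ty": 0, "tz": 4, "yaw": 0, "claw": 3.5}, {"tx": 0, "ty": 0, "tz": 4, "yaw": 0, "claw": 3.5}, {"tx": 0, "ty": -2, "tz": 3, "yaw": 8, "claw": 5}, {"tx": 0, "ty": -4, "tz": 0, "yaw": 8, "claw": 6}, {"tx": 0, "ty": -4.5, "tz": 0, "yaw": 8, "claw": 7}, {"tx": 0, "ty": -4.5, "tz": 0, "yaw": 8, "claw": 8.5}, {"tx": 0, "ty": -4.5, "tz": 0, "yaw": 8, "claw": 8.5}, {"tx": 0, "ty": -4.5, "tz": 0, "yaw": 4, "claw": 8.5}, {"tx": 0, "ty": -4.5, "tz": 0, "yaw": 0, "claw": 8.5}, {"tx": 0, "ty": -4.5, "tz": 0, "yaw": 0, "claw": 8.5}, {"tx": 0, "ty": -4.5, "tz": 0, "yaw": 0, "claw": 8.5}, {"tx": 0, "ty": 0, "tz": 0, "yaw": 0, "claw": 8.5}])

```text
time_s: 10.25
position: [0.4745, -0.1199, 0.3119]
tool_rot: [[0.905, 0.426, -0.001], [0.426, -0.905, -0.001], [-0.001, 0.0, -1.0]]
ft_force: [1.4, 0.4, -0.1]
grip_width: 0.0852
gripper_force: 0.0
```

Run:
```python
from h import *
a,da=grab("side");b,db=grab("top"); np.savez("/tmp/2.npz",a=a,b=b,da=da,db=db)
cv2.imwrite("pics/g4.png",np.hstack([cv2.resize(i[y:y+100,x:x+100,::-1],(395,395),interpolation=cv2.INTER_CUBIC) for i,x,y in((a,150,115),(b,130,170))]))
```

```text
(no output)
```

View pics/g4.png

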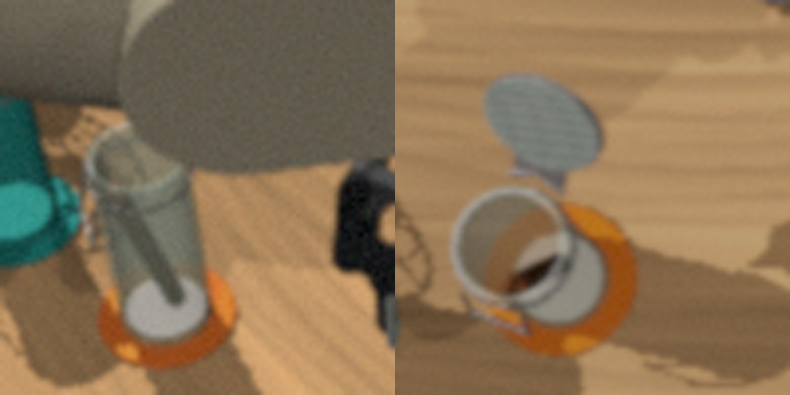

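Stick 1 stands in the jar. Its top is at (122,200) in the side crop and (512,285) in the top crop, and its foot is at (175,300) and about (556,262).

Run:
```python
from h import *
S=lambda x,y:(x/3.95+150-.37,y/3.95+115-.37)
T=lambda x,y:((x-395)/3.95+130-.37,y/3.95+170-.37)
c=np.array([.4977,.2432]);X=np.array([.951,-.309]);Y=np.array([.309,.951])
def j(p): d=p[:2]-c; return "jar xy mm",(1000*d@X).round(1),(1000*d@Y).round(1)
for n,a,b in(("top",T(512,285),S(122,200)),("foot",T(556,262),S(176,302))):
    print(n,tri(a,b))
print(j(onplane("top",T(512,285),.132)),j(onplane("side",S(124,196),.132)),j(onplane("side",S(176,299),.013)),j(onplane("top",T(556,262),.03)))
# stick B re-measure
z=np.load("/tmp/2.npz");
```

```text
top (array([0.48157797, 0.24773624, 0.12317311]), np.float64(0.0019850753910924347))
foot (array([0.50858952, 0.24797503, 0.00432272]), np.float64(0.002739839395643161))
('jar xy mm', np.float64(-18.1), np.float64(-2.7)) ('jar xy mm', np.float64(-14.7), np.float64(-6.7)) ('jar xy mm', np.float64(7.1), np.float64(3.0)) ('jar xy mm', np.float64(8.5), np.float64(2.0))
```

Call:
servo_tool(steps=[{"tx": 1.6, "ty": -4.2, "tz": 0, "yaw": 3.8, "claw": 8.5}, {"tx": 1.6, "ty": -4.2, "tz": -2, "yaw": 0, "claw": 8.5}, {"tx": 1.6, "ty": -4.2, "tz": -2, "yaw": 0, "claw": 8.5}, {"tx": 1.45, "ty": -4.2, "tz": 0, "yaw": 0, "claw": 8.5}, {"tx": 0, "ty": 0, "tz": 0, "yaw": 0, "claw": 8.5}, {"tx": 0, "ty": 0, "tz": -4, "yaw": 0, "claw": 8.5}, {"tx": 0, "ty": 0, "tz": -4, "yaw": 0, "claw": 8.5}, {"tx": 0, "ty": 0, "tz": -4, "yaw": 0, "claw": 7}, {"tx": 0, "ty": 0, "tz": -3.4, "yaw": 0, "claw": 5}, {"tx": 0, "ty": 0, "tz": 0, "yaw": 0, "claw": 3}, {"tx": 0, "ty": 0, "tz": 0, "yaw": 0, "claw": 2.2}, {"tx": 0, "ty": 0, "tz": 0, "yaw": 0, "claw": 1.8}, {"tx": 0, "ty": 0, "tz": 0, "yaw": 0, "claw": 1.5}, {"tx": 0, "ty": 0, "tz": 0, "yaw": 0, "claw": 1}, {"tx": 0, "ty": 0, "tz": 0, "yaw": 0, "claw": 0.8}, {"tx": 0, "ty": 0, "tz": 0, "yaw": 0, "claw": 0.8}, {"tx": 0, "ty": 0, "tz": 0, "yaw": 0, "claw": 0.8}])

```text
time_s: 12.05
position: [0.5377, -0.2837, 0.1198]
tool_rot: [[0.872, 0.49, 0.002], [0.49, -0.872, -0.001], [0.001, 0.002, -1.0]]
ft_force: [1.6, 1.1, 7.3]
grip_width: 0.0131
gripper_force: 25.5
```

Call:
servo_tool(steps=[{"tx": 0, "ty": 0, "tz": 1, "yaw": 0, "claw": 0.8}, {"tx": 0, "ty": 0, "tz": 2, "yaw": 0, "claw": 0.8}, {"tx": 0, "ty": 0, "tz": 3, "yaw": 0, "claw": 0.8}, {"tx": 0, "ty": 0, "tz": 4, "yaw": 0, "claw": 0.8}, {"tx": 0, "ty": 0, "tz": 4, "yaw": 0, "claw": 0.8}, {"tx": 0, "ty": 0, "tz": 4, "yaw": 0, "claw": 0.8}, {"tx": 0, "ty": 0, "tz": 4, "yaw": 0, "claw": 0.8}, {"tx": 0, "ty": 1, "tz": 2, "yaw": 0, "claw": 0.8}, {"tx": 0, "ty": 3, "tz": 0, "yaw": 4.5, "claw": 0.8}, {"tx": -0.2, "ty": 4, "tz": 0, "yaw": 4.5, "claw": 0.8}, {"tx": -0.2, "ty": 4, "tz": 0, "yaw": 4.5, "claw": 0.8}, {"tx": -0.2, "ty": 4, "tz": 0, "yaw": 4.5, "claw": 0.8}, {"tx": -0.2, "ty": 4, "tz": 0, "yaw": 4.5, "claw": 0.8}, {"tx": -0.2, "ty": 4, "tz": 0, "yaw": 4.5, "claw": 0.8}, {"tx": -0.2, "ty": 4, "tz": 0, "yaw": 4.5, "claw": 0.8}, {"tx": -0.2, "ty": 4, "tz": 0, "yaw": 4.5, "claw": 0.8}, {"tx": -0.2, "ty": 4, "tz": 0, "yaw": 4.5, "claw": 0.8}, {"tx": -0.2, "ty": 4, "tz": 0, "yaw": 2, "claw": 0.8}])

```text
time_s: 13.85
position: [0.5185, 0.1179, 0.3591]
tool_rot: [[0.31, 0.951, 0.001], [0.951, -0.31, -0.0], [0.0, 0.001, -1.0]]
ft_force: [0.7, -1.0, 0.1]
grip_width: 0.0131
gripper_force: 24.8
```

Call:
servo_tool(steps=[{"tx": -0.2, "ty": 4, "tz": 0, "yaw": 0, "claw": 0.8}, {"tx": -0.2, "ty": 4, "tz": 0, "yaw": 0, "claw": 0.8}, {"tx": -0.2, "ty": 4, "tz": 0, "yaw": 0, "claw": 0.8}, {"tx": -0.1, "ty": 3, "tz": 0, "yaw": 0, "claw": 0.8}, {"tx": 0, "ty": 0, "tz": 0, "yaw": 0, "claw": 0.8}, {"tx": 0, "ty": 0, "tz": 0, "yaw": 0, "claw": 0.8}])

```text
time_s: 14.45
position: [0.5118, 0.2666, 0.3586]
tool_rot: [[0.311, 0.95, 0.0], [0.95, -0.311, -0.0], [-0.0, 0.0, -1.0]]
ft_force: [0.6, 0.2, -0.3]
grip_width: 0.0126
gripper_force: 24.8
```

Run:
```python
from h import *
a=grab("side")[0];b=grab("top")[0]
cv2.imwrite("pics/g5.png",np.hstack([cv2.resize(i[y:y+130,x:x+130,::-1],(395,395),interpolation=cv2.INTER_CUBIC) for i,x,y in((a,140,70),(b,110,160))]))
```

```text
(no output)
```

View pics/g5.png

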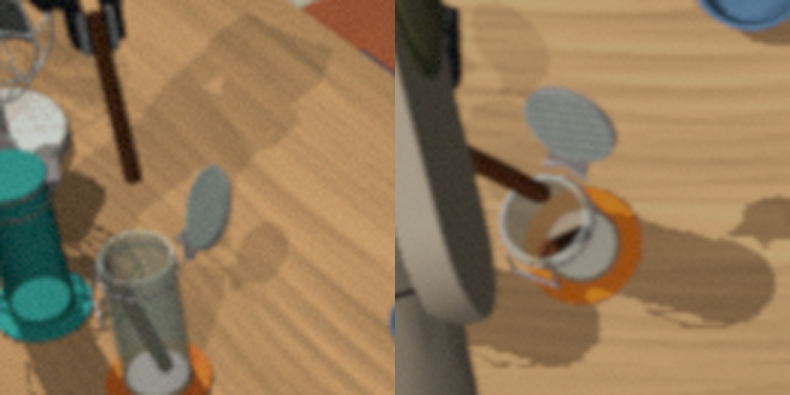

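The held stick's lower end is at (132,180) in the side crop and (543,190) in the top crop, and stick 1 stands in the jar.

Run:
```python
from h import *
k=395/130
S=lambda x,y:(x/k+140-.3,y/k+70-.3)
T=lambda x,y:((x-395)/k+110-.3,y/k+160-.3)
c=np.array([.4977,.2432]);X=np.array([.951,-.309]);Y=np.array([.309,.951])
b,e=tri(T(542,191),S(132,178));p=env.observe()["position"]
print(b,e,"foot jar",(b[:2]-c)@X,(b[:2]-c)@Y,"tcp jar",(p[:2]-c)@X,(p[:2]-c)@Y,"dz",b[2]-p[2])
```

```text
[0.50059621 0.22595154 0.25017569] 0.00500395132767384 foot jar 0.008084069137733536 -0.015508351626017193 tcp jar 0.0068415404193919276 0.0257446512154705 dz -0.10850682887944785
```

Call:
servo_tool(steps=[{"tx": 0, "ty": 0, "tz": -3, "yaw": 0, "claw": 0.8}, {"tx": 0, "ty": 0, "tz": -3, "yaw": 0, "claw": 0.8}, {"tx": 0, "ty": 0, "tz": -2, "yaw": 0, "claw": 0.8}, {"tx": 0, "ty": 0, "tz": -1, "yaw": 0, "claw": 0.8}, {"tx": 0, "ty": 0, "tz": -1, "yaw": 0, "claw": 0.8}, {"tx": 0, "ty": 0, "tz": -1, "yaw": 0, "claw": 0.8}, {"tx": 0, "ty": 0, "tz": -1, "yaw": 0, "claw": 0.8}, {"tx": 0, "ty": 0, "tz": 0, "yaw": 0, "claw": 0.8}])

```text
time_s: 15.35
position: [0.5118, 0.2663, 0.2372]
tool_rot: [[0.312, 0.95, -0.002], [0.95, -0.312, -0.001], [-0.001, -0.002, -1.0]]
ft_force: [0.1, 0.3, 0.1]
grip_width: 0.013
gripper_force: 24.9
```

Call:
servo_tool(steps=[{"tx": 0, "ty": 0, "tz": -1, "yaw": 0, "claw": 0.8}, {"tx": 0, "ty": 0, "tz": -1, "yaw": 0, "claw": 0.8}, {"tx": 0, "ty": 0, "tz": -1, "yaw": 0, "claw": 0.8}, {"tx": 0, "ty": 0, "tz": -1, "yaw": 0, "claw": 0.8}, {"tx": 0, "ty": 0, "tz": -1, "yaw": 0, "claw": 0.8}, {"tx": 0, "ty": 0, "tz": -0.5, "yaw": 0, "claw": 0.8}, {"tx": 0, "ty": 0, "tz": 0, "yaw": 0, "claw": 0.8}, {"tx": 0, "ty": 0, "tz": 0, "yaw": 0, "claw": 0.8}])

```text
time_s: 16.15
position: [0.5123, 0.2665, 0.1836]
tool_rot: [[0.312, 0.95, 0.0], [0.95, -0.312, 0.0], [0.0, 0.0, -1.0]]
ft_force: [-0.5, 1.1, 0.3]
grip_width: 0.0132
gripper_force: 24.9
```

Call:
servo_tool(steps=[{"tx": 0, "ty": 0, "tz": 0, "yaw": 0, "claw": 2.4}, {"tx": 0, "ty": 0, "tz": 0, "yaw": 0, "claw": 2.4}, {"tx": 0, "ty": 0, "tz": 0, "yaw": 0, "claw": 2.4}, {"tx": 0, "ty": 0, "tz": 0, "yaw": 0, "claw": 2.4}, {"tx": 0, "ty": 0, "tz": 0, "yaw": 0, "claw": 2.4}, {"tx": 0, "ty": 0, "tz": 2, "yaw": 0, "claw": 2.4}, {"tx": 0, "ty": 0, "tz": 4, "yaw": 0, "claw": 2.4}, {"tx": 0, "ty": 0, "tz": 4, "yaw": 0, "claw": 2.4}, {"tx": 0, "ty": 0, "tz": 4, "yaw": 0, "claw": 1}, {"tx": 0, "ty": -3, "tz": 1, "yaw": 8.4, "claw": 0}, {"tx": 0, "ty": -4, "tz": 0, "yaw": 8.4, "claw": 0}, {"tx": 0, "ty": -4, "tz": 0, "yaw": 8.4, "claw": 0}, {"tx": 0, "ty": -4, "tz": 0, "yaw": 8.4, "claw": 0}, {"tx": 0, "ty": -4, "tz": 0, "yaw": 8.4, "claw": 0}, {"tx": 1, "ty": -4, "tz": 0, "yaw": 8.4, "claw": 0}, {"tx": 2, "ty": -4, "tz": 0, "yaw": 8.4, "claw": 0}, {"tx": 2, "ty": -3, "tz": 0, "yaw": 8.4, "claw": 0}, {"tx": 2, "ty": 0, "tz": 0, "yaw": 8.4, "claw": 0}, {"tx": 2, "ty": 0, "tz": 0, "yaw": 8.4, "claw": 0}, {"tx": 0, "ty": 0, "tz": 0, "yaw": 6, "claw": 0}])

```text
time_s: 18.15
position: [0.6036, -0.0316, 0.3322]
tool_rot: [[-0.949, 0.316, -0.001], [0.316, 0.949, 0.0], [0.001, 0.0, -1.0]]
ft_force: [0.0, -0.1, -0.6]
grip_width: -0.0001
gripper_force: 0.0
```

Run:
```python
from h import *
o=env.observe();print(o["position"],o["q"])
a=grab("side")[0];b=grab("top")[0]
cv2.imwrite("pics/g6.png",np.hstack([cv2.resize(i[y:y+130,x:x+130,::-1],(395,395),interpolation=cv2.INTER_CUBIC) for i,x,y in((a,140,100),(b,110,160))]))
```

```text
[ 0.60359747 -0.03158236  0.33220293] [-1.42085284e+01  2.53848641e+01  5.52652228e+01  9.20374333e-03
  9.94079112e+01 -8.58005400e+01]
```

View pics/g6.png

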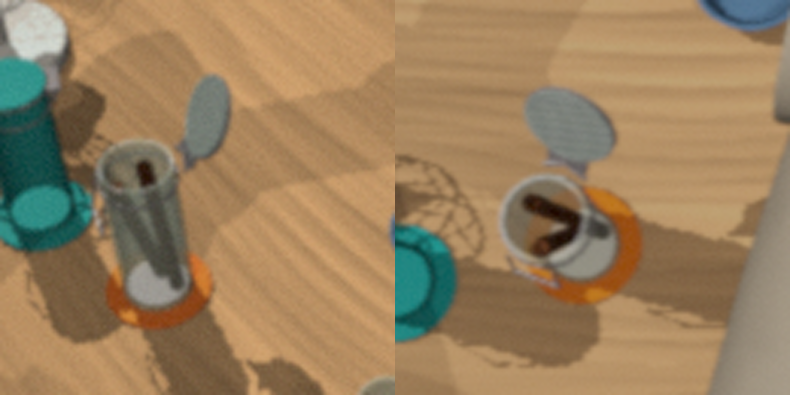

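Both sticks stand below the rim, with their tops at (140,172) in the side crop and (535,203) and (543,245) in the top crop. Next I go behind the lid.

Call:
servo_tool(steps=[{"tx": 0.1, "ty": 3, "tz": 0, "yaw": 0, "claw": 0}, {"tx": 0.1, "ty": 4, "tz": 0, "yaw": 0, "claw": 0}, {"tx": 0.1, "ty": 4, "tz": 0, "yaw": 0, "claw": 0}, {"tx": 0.1, "ty": 4, "tz": 0, "yaw": 0, "claw": 0}, {"tx": 0, "ty": 4, "tz": 0, "yaw": 0, "claw": 0}, {"tx": 0, "ty": 3, "tz": 0, "yaw": 0, "claw": 0}, {"tx": 0, "ty": 1.9, "tz": 0, "yaw": 0, "claw": 0}, {"tx": 0, "ty": 0, "tz": 0, "yaw": 0, "claw": 0}, {"tx": 0, "ty": 0, "tz": -3, "yaw": 0, "claw": 0}, {"tx": 0, "ty": 0, "tz": -4, "yaw": 0, "claw": 0}, {"tx": 0, "ty": 0, "tz": -3, "yaw": 0, "claw": 0}, {"tx": 0, "ty": 0, "tz": -1.3, "yaw": 0, "claw": 0}, {"tx": 0, "ty": 0, "tz": 0, "yaw": 0, "claw": 0}])

```text
time_s: 19.55
position: [0.6053, 0.2069, 0.2185]
tool_rot: [[-0.946, 0.323, -0.004], [0.323, 0.946, -0.001], [0.004, -0.002, -1.0]]
ft_force: [-0.2, 0.8, -0.4]
grip_width: 0.0
gripper_force: 0.0
```

Call:
servo_tool(steps=[{"tx": -0.48, "ty": 0.155, "tz": 0.05, "yaw": 0, "claw": 0}, {"tx": -0.48, "ty": 0.155, "tz": 0.05, "yaw": 0, "claw": 0}, {"tx": -0.48, "ty": 0.155, "tz": 0.05, "yaw": 0, "claw": 0}, {"tx": -0.48, "ty": 0.155, "tz": 0.1, "yaw": 0, "claw": 0}, {"tx": -0.48, "ty": 0.155, "tz": 0.1, "yaw": 0, "claw": 0}, {"tx": -0.48, "ty": 0.155, "tz": 0.1, "yaw": 0, "claw": 0}, {"tx": -0.48, "ty": 0.155, "tz": 0.1, "yaw": 0, "claw": 0}, {"tx": -0.48, "ty": 0.155, "tz": 0.1, "yaw": 0, "claw": 0}, {"tx": -0.48, "ty": 0.155, "tz": 0.1, "yaw": 0, "claw": 0}, {"tx": -0.48, "ty": 0.155, "tz": 0.1, "yaw": 0, "claw": 0}, {"tx": -0.48, "ty": 0.155, "tz": 0.1, "yaw": 0, "claw": 0}])

```text
time_s: 20.65
position: [0.5527, 0.2252, 0.2297]
tool_rot: [[-0.947, 0.32, -0.001], [0.32, 0.947, 0.0], [0.001, -0.0, -1.0]]
ft_force: [0.8, 0.6, -1.1]
grip_width: 0.0
gripper_force: 0.5
```

Call:
servo_tool(steps=[{"tx": -0.45, "ty": 0.145, "tz": 0.08, "yaw": 0, "claw": 0}, {"tx": -0.45, "ty": 0.145, "tz": 0.08, "yaw": 0, "claw": 0}, {"tx": -0.45, "ty": 0.145, "tz": 0.06, "yaw": 0, "claw": 0}, {"tx": -0.48, "ty": 0.155, "tz": -0.07, "yaw": 0, "claw": 0}, {"tx": -0.48, "ty": 0.155, "tz": -0.07, "yaw": 0, "claw": 0}, {"tx": -0.48, "ty": 0.155, "tz": -0.07, "yaw": 0, "claw": 0}, {"tx": -0.45, "ty": 0.145, "tz": -0.25, "yaw": 0, "claw": 0}, {"tx": -0.45, "ty": 0.145, "tz": -0.25, "yaw": 0, "claw": 0}, {"tx": -0.45, "ty": 0.145, "tz": -0.25, "yaw": 0, "claw": 0}, {"tx": 0, "ty": 0, "tz": 0, "yaw": 0, "claw": 0}])

```text
time_s: 21.65
position: [0.5111, 0.2385, 0.222]
tool_rot: [[-0.947, 0.32, -0.001], [0.32, 0.947, -0.0], [0.001, -0.001, -1.0]]
ft_force: [0.7, 0.3, 0.2]
grip_width: 0.0003
gripper_force: 0.0
```

Call:
servo_tool(steps=[{"tx": -0.36, "ty": 0.12, "tz": -0.36, "yaw": 0, "claw": 0}, {"tx": -0.36, "ty": 0.12, "tz": -0.36, "yaw": 0, "claw": 0}, {"tx": -0.36, "ty": 0.12, "tz": -0.36, "yaw": 0, "claw": 0}, {"tx": -0.19, "ty": 0.06, "tz": -0.35, "yaw": 0, "claw": 0}, {"tx": -0.19, "ty": 0.06, "tz": -0.35, "yaw": 0, "claw": 0}, {"tx": -0.19, "ty": 0.06, "tz": -0.35, "yaw": 0, "claw": 0}, {"tx": -0.19, "ty": 0.06, "tz": -0.35, "yaw": 0, "claw": 0}, {"tx": 0, "ty": 0, "tz": 0, "yaw": 0, "claw": 0}])

```text
time_s: 22.45
position: [0.4931, 0.2443, 0.1971]
tool_rot: [[-0.947, 0.32, -0.001], [0.32, 0.947, -0.0], [0.001, -0.001, -1.0]]
ft_force: [-0.6, 0.5, 0.5]
grip_width: -0.0
gripper_force: 0.0
```

Now the gentle final part.

Call:
servo_tool(steps=[{"tx": -0.1, "ty": 0.03, "tz": -0.25, "yaw": 0, "claw": 0}, {"tx": -0.1, "ty": 0.03, "tz": -0.25, "yaw": 0, "claw": 0}, {"tx": -0.1, "ty": 0.03, "tz": -0.2, "yaw": 0, "claw": 0}, {"tx": -0.1, "ty": 0.03, "tz": -0.2, "yaw": 0, "claw": 0}, {"tx": -0.1, "ty": 0.03, "tz": -0.2, "yaw": 0, "claw": 0}, {"tx": 0, "ty": 0, "tz": -0.15, "yaw": 0, "claw": 0}, {"tx": 0, "ty": 0, "tz": -0.1, "yaw": 0, "claw": 0}, {"tx": 0, "ty": 0, "tz": 0, "yaw": 0, "claw": 0}])

```text
time_s: 23.25
position: [0.4885, 0.2458, 0.184]
tool_rot: [[-0.947, 0.321, -0.0], [0.321, 0.947, -0.0], [0.0, -0.0, -1.0]]
ft_force: [0.1, 0.0, 0.6]
grip_width: 0.0005
gripper_force: 0.0
```

Call:
servo_tool(steps=[{"tx": 0, "ty": 0, "tz": -0.1, "yaw": 0, "claw": 0}, {"tx": 0, "ty": 0, "tz": -0.1, "yaw": 0, "claw": 0}, {"tx": 0, "ty": 0, "tz": 0, "yaw": 0, "claw": 0}, {"tx": 0, "ty": 0, "tz": 0, "yaw": 0, "claw": 0}])

```text
time_s: 23.65
position: [0.4886, 0.2459, 0.183]
tool_rot: [[-0.947, 0.32, 0.001], [0.32, 0.947, 0.0], [-0.001, 0.001, -1.0]]
ft_force: [-2.3, -0.4, 5.9]
grip_width: -0.0001
gripper_force: 3.3
```

Call:
servo_tool(steps=[{"tx": 0, "ty": 0, "tz": -0.1, "yaw": 0, "claw": 0}, {"tx": 0, "ty": 0, "tz": -0.1, "yaw": 0, "claw": 0}, {"tx": 0, "ty": 0, "tz": 0, "yaw": 0, "claw": 0}])

```text
time_s: 23.95
position: [0.4886, 0.2459, 0.1828]
tool_rot: [[-0.947, 0.32, 0.003], [0.32, 0.947, 0.001], [-0.002, 0.001, -1.0]]
ft_force: [-7.0, -2.4, 20.8]
grip_width: -0.0004
gripper_force: 10.2
```

Call:
servo_tool(steps=[{"tx": 0, "ty": 0, "tz": 0.5, "yaw": 0, "claw": 0}, {"tx": 0, "ty": 0, "tz": 2, "yaw": 0, "claw": 0}, {"tx": 0, "ty": 0, "tz": 4, "yaw": 0, "claw": 0}, {"tx": 0, "ty": 0, "tz": 4, "yaw": 0, "claw": 0}, {"tx": 0, "ty": -3, "tz": 2, "yaw": 0, "claw": 0}, {"tx": -0.5, "ty": -4, "tz": 0, "yaw": 0, "claw": 0}, {"tx": -0.5, "ty": -4, "tz": 0, "yaw": 0, "claw": 0}, {"tx": -1, "ty": -4, "tz": 0, "yaw": 0, "claw": 0}, {"tx": -1, "ty": -4, "tz": 0, "yaw": 0, "claw": 0}, {"tx": -1, "ty": -4, "tz": 0, "yaw": 0, "claw": 0}, {"tx": -1, "ty": -3, "tz": 0, "yaw": 0, "claw": 0}, {"tx": 0, "ty": 0, "tz": 0, "yaw": 0, "claw": 0}, {"tx": 0, "ty": 0, "tz": 0, "yaw": 0, "claw": 0}])

```text
time_s: 25.25
position: [0.4385, -0.0144, 0.3052]
tool_rot: [[-0.947, 0.322, 0.0], [0.322, 0.947, 0.0], [-0.0, 0.0, -1.0]]
ft_force: [0.4, 0.8, -0.4]
grip_width: 0.0001
gripper_force: 0.0
```

Run:
```python
from h import *
a,da=grab("side");b,db=grab("top")
m=np.zeros(db.shape,bool);m[224:240,152:168]=1
P=cloud("top",db,m);print("lid z",np.median(P[:,2]),np.percentile(P[:,2],[10,90]))
cv2.imwrite("pics/g7.png",np.hstack([cv2.resize(i[:,60:440,::-1],(400,404),interpolation=cv2.INTER_AREA) for i in(a,b)]))
```

```text
lid z 0.1651095584407688 [0.16294988 0.16782309]
```

View pics/g7.png

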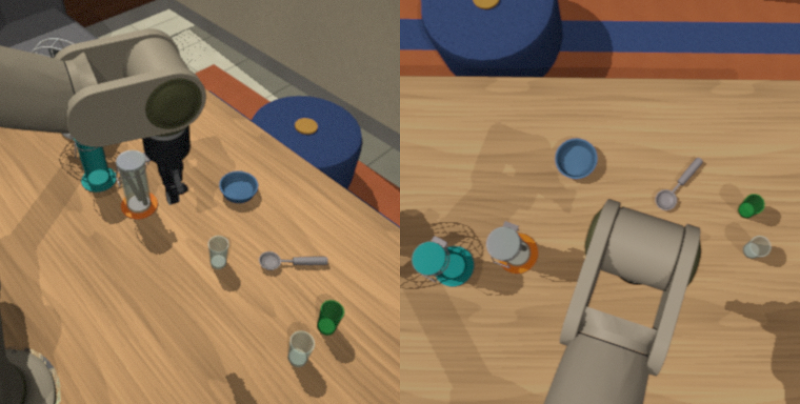

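The lid is shut at (132,160), its top at 0.164 m, with both sticks inside. Both glasses stand at (218,252) and (300,348), and the spoon and ashtray are undisturbed.

```bash
python3 -c "
from rig import env
print(env.close_job())"
```

```text
the job is handed in; nothing more can be done
None
```

The job is handed in: both cinnamon sticks stand in the jar with the lid pushed fully shut, and the last pictures show both glasses still standing and the ashtray and spoon undisturbed.

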